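Straightedge against a cue-rack board

ROBOT

A 6-joint arm with a two-finger parallel gripper is mounted at the origin on the work surface. World frame = base frame: x ahead of the robot, y to its left, z up, the work surface at z = 0. Lengths are in m, angles in rad, forces in N, time in s.
With the tool pointing down it reaches from about 0.375 to 0.75 m from the base axis. Payload 9 kg.
Tool frame: the origin (TCP) lies midway between the tips of the shut fingers; the grasp point (between the pads) lies 19 mm behind it; z points along the fingers, y is the direction in which the jaws open and shut (so a half turn about z gives the same grasp; the last joint's range is limited). The gripper opens to 85 mm and grips with 20 to 120 N. Pads are 22 mm wide; open, the fingers measure 114 mm over their backs; the gripper's body (76 mm by 85 mm) begins 54 mm behind the grasp point. The pads swing forward as they close: fully open they stand 13 mm farther back than shut.
Start: joints at [-1.482, 0.104, 0.097, 1.564, 0, 1.353], TCP at [0.181, -0.572, 0.231] pointing down, gripper open.
Joint ranges: [-2.99, 2.99], [-0.84, 1.86], [-1.1, 1.16], [-1.84, 2.11], [-1.51, 1.56], [-3.14, 3.14]. Speed limits (rad/s): [2.22, 2.22, 2.57, 3.14, 3.14, 3.14].

INTERFACE

Orientations are given as a unit quaternion [x, y, z, w].
In Python, from workcell import ctrl, cams, ticket, outline_of, mark_of gives the robot as it stands.
- The arm moves only by the tool servo_tool, never from a script. Its argument "series" is a list of rows, each a list of 7 numbers: the opening in per cent of the stroke, from 0 (shut) to 100 (fully open), then the shift along the tool's x, y, z in m, then the turn, a rotation vector about the tool's x, y, z in degrees. In form: [[claw, x, y, z, rx, ry, rz], ...]. A call has 1 to 12 rows; each row shifts and turns the commanded pose from where the row before left it, along the tool's axes as they then stand; what a row does not reach is not made up. A row lasts 1/8 s, in which the tool goes at most 62.5 mm and 10.7 degrees, less where a joint would pass 70% of its speed; a pose out of reach is approached as far as the arm can. A call with a gripper value outside its range is refused whole. The fingers move at their own pace and stop on an object; the grip force is fixed at half the most. Time passes only in rows, so rows that do not move let the fingers close. It gives the time, the measured TCP pose, the force and the opening at its end, in the units of the state.
- ctrl.get_state(): the state, without advancing time (a new reading comes with each control period).
- cams.get_image(name): name is "scene" or "top" or "wrist"; returns a dict with "image" (400x640x3 uint8, red, green, blue), "fx", "fy", "cx", "cy" (pixels), "position" and "orientation" of the camera in the world. Camera axes: x right, y up, looking along -z (the intrinsics and any distortion apply to the point x, -y, -z); pixel columns grow to the right and rows downward; lengths in m; the calibration is good to about 2 mm. A picture is of the moment at which its call begins. There is no depth.
- ticket.hand_in(): hands the job in, once; it reports no verdict.
Trained networks look in a picture, given as the dict that the camera call returned (one of the last four; its "shot" number tells which), for a name from the list of things; names that differ only in an ending like _2 or _b are one class to them, and where a whole thing is asked for, a point or a joint stands for the part that bears it (a point fixed in the world has none). Each returns a list of dicts, best first, with "confidence" (0 to 1); they miss things now and then, are a little off and sometimes report something else, mostly with a low value. They report only what shows in the picture. A call takes as long as a camera call.
- outline_of(picture, query): "region" (400x640 bool, what is visible of it) and "bbox" ([left, top, width, height] in pixels, round what is visible of it).
- mark_of(picture, query): "point" ([column, row] in pixels: a listed point, or the origin of a listed thing).
The state is a dict: "t": time; "q": joint angles; "qd": joint speeds; "tau": joint torques, N m; "eef_pos": TCP position; "tcp_rot": TCP orientation; "force": force on the tool from outside, world axes, zero at the start; "moment": the same for the moment, N m; "grip_width": finger opening in m.
Only numpy, scipy, OpenCV 4.12 (cv2) and the standard library are available. Lean on these libraries where they do the work, as an engineer would, in place of code of your own. Each camera call takes 0.05 s, during which the arm holds its last target. There are 200 camera calls.

TASK

Check the cue-rack board on the pool table: lay the straightedge flat on the cloth, one long edge flush along the board's straight edge (the one without notches), about midway along the board, and let go of it. Bring it up gently, without banging or pushing it hard against the board, and leave the other things where they are.

Things in the scene. Friction and masses are not known exactly. Their poses are not given: they have to be found in the camera images.
- straightedge: Loose flat aluminium bar, 240 (y) x 60 (x) x 8 mm thick, about 0.4 kg, lying on the cloth. A dark wooden block grip stands on its middle, 44 mm along y, 24 mm along x, top 55 mm above the underside. Origin: centre of the bar's underside, z up. Its two straight long edges, x = -30 and +30 mm, are alike; either may be used.
- rack_board: Wooden cue-rack board fixed on the cloth, 380 (y) x 90 (x) x 22 mm thick. Origin: foot of its straight edge, midway along. The straight edge is the upright plane x = 0, facing the robot (-x). The edge at x = 90 mm has four notches, 30 mm wide, 35 mm deep. Two steel disc weights (44 mm across, top 49 mm above the cloth) are fixed on it at x = 45, y = -125 and +125 mm.
- chalk_a: Bystander: green chalk cube, 22 mm, standing on top of the board; origin at the centre of its underside. Not to be moved.
- chalk_b: Bystander: green chalk cube, 22 mm, on the cloth just beyond the board's +y end; origin at the centre of its underside. Not to be moved.
- tape_roll: Bystander: cardboard-coloured tape roll lying flat on the cloth beyond the board's -y end, 90 mm across, 24 mm high; origin at the centre of its underside. Not to be moved.
- screwdriver: Bystander: screwdriver with a black handle, lying on the cloth at the left, about 26 mm high; origin on its underside near the middle. Not to be moved.
- batten: Bystander: plain wooden batten, 220 x 36 x 18 mm, without a grip, lying on the cloth at the right; origin at the centre of its underside. Not to be moved.
- glue_bottle: Bystander: white bottle, 52 mm across, 120 mm high, standing at the left; origin at the centre of its underside. Not to be moved.
- screw_tray: Bystander: open steel tray, 100 x 140 x 30 mm, at the right; origin at the centre of its underside. Not to be moved.

How it is judged:
By the outcome, as a careful person would: the job done as asked, in the order asked, and still so for the second after the job is handed in, with the robot touching nothing.
It also fails if it takes over 40 s, if anything falls off the work surface, if the arm or the gripper's body presses on something with over 40 N, if the wrist force passes 120 N, or if a joint passes its speed limit or range.

## Working session

There is one attempt and no reset: what is moved stays moved. The work goes in short steps, Python scripts to look and compute and a tool call to move; the robot and the scene stay as the last step left them, time stands still between calls to the robot, and variables do not carry over. Pictures are saved under pics/ and viewed, about 8 in all and at most 12, crops included, and the job is handed in when it is done.

Besides the shell and the picture viewer there is one more tool, called after ">>>" in YAML: its name, and indented under it one key for each argument. servo_tool: Moves the arm, as the interface text tells. Its arguments: {"type":"object","properties":{"series":{"type":"array","items":{"type":"array","items":{"type":"number"}}}},"required":["series"]}

```bash
mkdir -p pics; ls; cat > h.py <<'E'
import numpy as np, cv2
from scipy.spatial.transform import Rotation as R
from workcell import ctrl, cams, ticket, outline_of, mark_of
def ray(p,uv):
    d=np.array([(uv[0]-p['cx'])/p['fx'],-(uv[1]-p['cy'])/p['fy'],-1.])
    return np.array(p['position']),R.from_quat(p['orientation']).apply(d)
def at(p,uv,z=0):
    o,d=ray(p,uv); return o+d*(z-o[2])/d[2]
def proj(p,X):
    c=R.from_quat(p['orientation']).inv().apply(np.array(X)-p['position'])
    return np.array([p['cx']+p['fx']*c[0]/-c[2], p['cy']+p['fy']*c[1]/c[2]])
def save(p,n): cv2.imwrite('pics/'+n,p['image'][:,:,::-1])
E
python3 - <<'E'
from h import *
for n in ['top','scene']:
    p=cams.get_image(n); save(p,n+'1.png'); print(n,{k:v for k,v in p.items() if k!='image'})
    for q in ['straightedge','rack_board']:
        m=mark_of(p,q); o=outline_of(p,q)
        for a in m[:2]: print(q,a,at(p,a['point']).round(3))
        for a in o[:2]:
            r=cv2.minAreaRect(np.argwhere(a['region'])[:,::-1].astype(np.float32)); print(a['bbox'],a['confidence'],[at(p,c,.008 if q[0]=='s' else .022).round(3)[:2].tolist() for c in cv2.boxPoints(r)])
print(ctrl.get_state())
E
```

```text
pics
top {'fx': 413.64386089158955, 'fy': 413.64386089158955, 'cx': 319.2678694442123, 'cy': 199.30171811655367, 'position': array([ 0.39821063, -0.05293886,  1.25402837]), 'orientation': array([-0.05375217,  0.03322219,  0.71367311, -0.69762288]), 'shot': 1}
straightedge {'point': [325.2, 239.1], 'confidence': 0.75} [ 0.432 -0.033  0.   ]
[284.3, 223.2, 84.2, 31.9] 0.89 [[0.435, 0.088], [0.498, 0.073], [0.44, -0.161], [0.377, -0.145]]
rack_board {'point': [312.1, 164.9], 'confidence': 0.75} [0.661 0.002 0.   ]
rack_board {'point': [175.6, 266.6], 'confidence': 0.58} [0.359 0.421 0.   ]
[237.7, 173.4, 7.7, 6.8] 0.69 [[0.635, 0.227], [0.648, 0.213], [0.632, 0.198], [0.619, 0.212]]
[252.7, 132.0, 124.2, 37.8] 0.62 [[0.733, 0.194], [0.757, -0.187], [0.664, -0.192], [0.639, 0.186]]
scene {'fx': 501.46142225054956, 'fy': 501.46142225054956, 'cx': 322.785090981627, 'cy': 196.93906058956358, 'position': array([1.50822043, 0.40529405, 1.20574598]), 'orientation': array([0.19411796, 0.30412273, 0.77887087, 0.51301828]), 'shot': 2}
straightedge {'point': [334.3, 184.2], 'confidence': 0.56} [ 0
[... 274 characters left out ...]
27], [0.429, -0.312]]
{'t': 0.5, 'q': array([-1.48170686e+00,  1.04074293e-01,  9.72567093e-02,  1.56388264e+00,
       -1.12085822e-05,  1.35308279e+00]), 'qd': array([-1.19517413e-03, -1.39507769e-03, -1.40947538e-04,  8.33640335e-05,
        1.83906881e-03, -5.61866272e-04]), 'tau': array([-2.91956923e-03, -5.56279314e+01,  5.03382576e+01,  1.98465284e-03,
       -3.03926554e-04,  1.85883437e-06]), 'eef_pos': array([ 0.18120752, -0.57200548,  0.2313219 ]), 'tcp_rot': array([ 9.88257044e-01,  1.52800567e-01, -8.68081999e-06,  4.75912842e-05]), 'force': array([-0.19643285,  0.22927111, -0.08951239]), 'moment': array([-0.00449917, -0.00183719, -0.01029712]), 'grip_width': 0.0853562348049574}
```

View pics/top1.png

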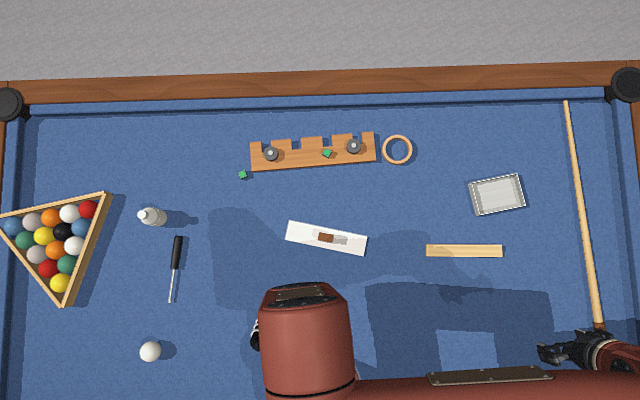

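View pics/scene1.png

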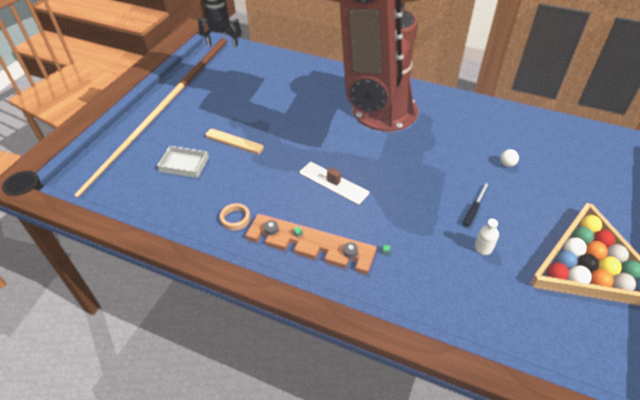

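The top view shows the straightedge at about (326,238), yaw ≈ -14°. The board's near edge runs from (251,171) to (377,160), with its midpoint near (0.652, 0) and yaw ≈ +4°. The scene view agrees. I'll grip the 44 mm sides with the jaws along the bar, so opening them can't reach the board.

>>> servo_tool:
  series:
    - [100,0,0,0,0,0,-10.6]
    - [100,0,0,0,0,0,-10.6]
    - [100,0,0,0,0,0,-10.6]
    - [100,0,0,0,0,0,-10.6]
    - [100,0,0,0,0,0,-10.6]
    - [100,0,0,0,0,0,-10.6]
    - [100,0,0,0,0,0,-10.6]
    - [100,0,0,0,0,0,-10.6]
    - [100,0,0,0,0,0,-10.6]
    - [100,0,0,0,0,0,-10.6]
    - [100,0,0,0,0,0,-10.6]
    - [100,0,0,0,0,0,-10.6]

```text
t: 2.0
eef_pos: [0.1812, -0.5721, 0.2314]
tcp_rot: [0.3, 0.954, -0.0, 0.0]
force: [0.4, 0.1, 0.2]
grip_width: 0.0856
```

>>> servo_tool:
  series:
    - [100,0,0,0,0,0,-10.6]
    - [100,0,0,0,0,0,-10.6]
    - [100,-0.012,0.058,0,0,0,0]
    - [100,-0.012,0.058,0,0,0,0]
    - [100,-0.012,0.058,0,0,0,0]
    - [100,-0.012,0.058,0,0,0,0]
    - [100,-0.012,0.058,0,0,0,0]
    - [100,-0.012,0.058,0,0,0,0]
    - [100,-0.012,0.058,0,0,0,0]
    - [100,-0.012,0.058,0,0,0,0]
    - [100,-0.012,0.058,0,0,0,0]
    - [100,-0.012,0.058,0,0,0,0]

```text
t: 3.5
eef_pos: [0.4388, -0.0365, 0.2316]
tcp_rot: [0.122, 0.993, -0.0, 0.001]
force: [0.5, -1.0, 0.3]
grip_width: 0.0853
```

```bash
python3 - <<'E'
from h import *
p=cams.get_image('wrist'); save(p,'w1.png'); s=ctrl.get_state(); print(s['t'],s['eef_pos'],R.from_quat(s['tcp_rot']).as_matrix().round(4),p['position'],R.from_quat(p['orientation']).as_matrix().round(3),p['fx'],s['q'])
for q in ['straightedge','rack_board']:
    for a in mark_of(p,q)[:2]: print(q,a,at(p,a['point']).round(4))
    for a in outline_of(p,q)[:2]:
        r=cv2.minAreaRect(np.argwhere(a['region'])[:,::-1].astype(np.float32)); print(a['bbox'],a['confidence'],[at(p,c,.008 if q[0]=='s' else .022).round(4)[:2].tolist() for c in cv2.boxPoints(r)])
E
```

```text
3.55 [ 0.44041855 -0.03052543  0.23155504] [[-0.9714  0.2373  0.0022]
 [ 0.2373  0.9714  0.0023]
 [-0.0016  0.0028 -1.    ]] [ 0.35675915 -0.0170375   0.37303021] [[ 0.243 -0.916 -0.318]
 [ 0.97   0.23   0.08 ]
 [ 0.    -0.328  0.945]] 315.8594068321311 [-0.36926701 -0.38732901 -0.35161883  1.60526497  0.00294543 -0.12967057]
straightedge {'point': [319.3, 158.2], 'confidence': 0.73} [ 0.4353 -0.0352  0.    ]
[215.8, 131.7, 206.3, 56.3] 0.77 [[0.3783, -0.143], [0.4326, 0.0875], [0.4933, 0.08], [0.4363, -0.1633]]
rack_board {'point': [377.6, 304.0], 'confidence': 0.83} [ 0.659  -0.0058  0.    ]
[346.7, 330.0, 23.6, 28.1] 0.61 [[0.7079, -0.066], [0.6723, -0.0477], [0.6904, -0.0231], [0.7267, -0.0408]]
[251.0, 263.3, 283.0, 101.5] 0.57 [[0.6468, -0.1881], [0.6256, 0.1831], [0.727, 0.2001], [0.76, -0.2009]]
```

View pics/w1.png

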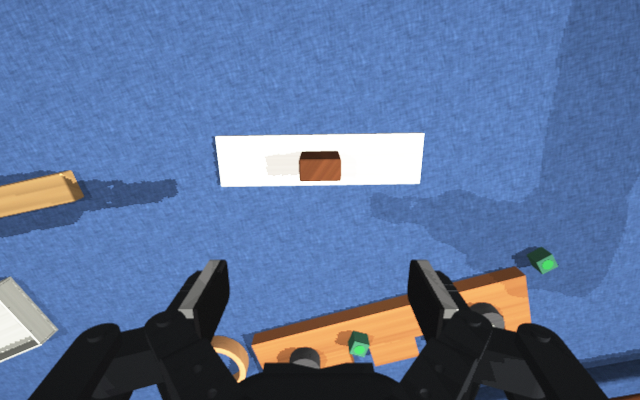

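The wrist view shows the bar at (216–424, 132–187) with its grip at (320,165). The board's front face runs from about (251,335) to (523,268). I'll fit both from colour masks.

```bash
cat >> h.py <<'E'
def bar(p,roi=None):
    hsv=cv2.cvtColor(p['image'],cv2.COLOR_RGB2HSV)
    m=((hsv[:,:,1]<60)&(hsv[:,:,2]>150)).astype(np.uint8)
    if roi: k=np.zeros_like(m); l,t,r,b=roi; k[t:b,l:r]=1; m*=k
    m=cv2.morphologyEx(m,cv2.MORPH_OPEN,np.ones((3,3)))
    c=max(cv2.findContours(m,cv2.RETR_EXTERNAL,cv2.CHAIN_APPROX_NONE)[0],key=cv2.contourArea)
    h=cv2.convexHull(c)
    W=np.array([at(p,u,.008)[:2] for u in h[:,0,:].astype(float)],np.float32)
    (c0,s,a)=cv2.minAreaRect(W*1000); b=cv2.boxPoints((c0,s,a))
    e=[b[1]-b[0],b[2]-b[1]]; l=max(e,key=np.linalg.norm); l=l*np.sign(l[1])
    return np.array(c0)/1000,np.array(s),np.degrees(np.arctan2(-l[0],l[1]))
def foot(p,c0,c1,r0,r1):
    hsv=cv2.cvtColor(p['image'],cv2.COLOR_RGB2HSV)
    m=((hsv[:,:,0]<25)&(hsv[:,:,1]>90)&(hsv[:,:,2]>40))[r0:r1]
    pts=np.array([[u,r0+np.argmax(m[:,u])-.5] for u in range(c0,c1) if m[:,u].any()],float)
    for _ in range(4):
        k=np.polyfit(*pts.T,1); e=np.abs(np.polyval(k,pts[:,0])-pts[:,1]); pts=pts[e<max(1.2,2*np.median(e))]
    A,B=[at(p,(u,np.polyval(k,u)))[:2] for u in (c0,c1)]
    d=(A-B)*np.sign((A-B)[1]); return A,B,np.degrees(np.arctan2(-d[0],d[1])),len(pts)
E
python3 - <<'E'
from h import *
p=cams.get_image('wrist'); save(p,'w2.png'); s=ctrl.get_state(); print(s['t'],s['eef_pos'],s['q'])
print(bar(p,(150,90,480,225)))
print(foot(p,262,515,240,360))
# grip
hsv=cv2.cvtColor(p['image'],cv2.COLOR_RGB2HSV)
p=cams.get_image('top'); print(bar(p,(270,210,380,265)))
E
```

```text
3.8 [ 0.43800593 -0.03901059  0.23130061] [-3.87725329e-01 -3.90459380e-01 -3.54480619e-01  1.60669196e+00
 -3.69436871e-04 -1.42347372e-01]
(array([ 0.43569705, -0.03515232]), array([240.67111206,  61.81060028]), np.float32(-13.188284))
(array([ 0.6660774 , -0.18108291]), array([0.64388826, 0.18392928]), np.float64(3.478737012369497), 199)
(array([ 0.41368637, -0.13655803]), array([31.99659348, 63.41702271]), np.float32(76.713776))
```

>>> servo_tool:
  series:
    - [100,0.003,0.003,0.03,0,0,-0.5]
    - [100,0,0,0.03,0,0,0]
    - [100,0,0,0.03,0,0,0]
    - [100,0,0,0.03,0,0,0]
    - [100,0,0,0.02,0,0,0]
    - [100,0,0,0.015,0,0,0]
    - [100,0,0,0.015,0,0,0]
    - [100,0,0,0.015,0,0,0]
    - [100,0,0,0.014,0,0,0]
    - [100,0,0,0.014,0,0,0]
    - [100,0,0,0,0,0,0]
    - [100,0,0,0,0,0,0]

```text
t: 5.35
eef_pos: [0.4362, -0.0348, 0.0186]
tcp_rot: [0.118, 0.993, -0.0, 0.0]
force: [-0.6, -0.5, -0.4]
grip_width: 0.0854
```

```bash
python3 - <<'E'
from h import *
p=cams.get_image('wrist'); save(p,'w3.png'); s=ctrl.get_state(); print(s['t'],s['eef_pos'],R.from_quat(s['tcp_rot']).as_euler('zyx',degrees=True),s['force'])
E
```

```text
5.4 [ 0.43638987 -0.03487343  0.01883005] [-1.66484181e+02  4.30275458e-02  1.79976740e+02] [ 0.48024757 -0.40147003 -0.04796239]
```

View pics/w3.png

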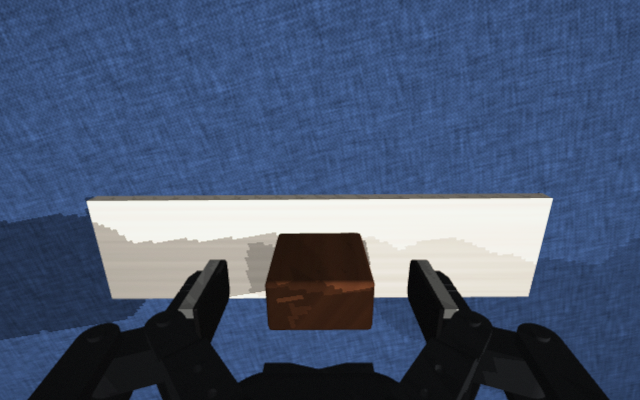

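The grip at (320,280) is centred between the pads at (215,290) and (425,290). Closing now.

>>> servo_tool:
  series:
    - [60,0,0,0,0,0,0]
    - [45,0,0,0,0,0,0]
    - [30,0,0,0,0,0,0]
    - [20,0,0,0,0,0,0]
    - [20,0,0,0,0,0,0]
    - [20,0,0,0,0,0,0]
    - [20,0,0,0,0,0,0]
    - [20,0,0,0,0,0,0]

```text
t: 6.4
eef_pos: [0.4364, -0.0349, 0.0188]
tcp_rot: [0.118, 0.993, -0.0, 0.0]
force: [-0.2, 1.0, 5.5]
grip_width: 0.0432
```

>>> servo_tool:
  series:
    - [20,0,0,-0.01,0,0,0]
    - [20,0,0,-0.01,0,0,0]
    - [20,0,0,0,0,0,-5]
    - [20,0,0,0,0,0,-7]
    - [20,0,0,0,0,0,-5]
    - [20,-0.015,0.002,0,0,0,0]
    - [20,-0.03,0.004,0,0,0,0]
    - [20,-0.04,0.004,0,0,0,0]
    - [20,-0.04,0.004,0,0,0,0]
    - [20,-0.03,0.004,0,0,0,0]
    - [20,-0.015,0.002,0,0,0,0]
    - [20,0,0,0,0,0,0]

```text
t: 7.9
eef_pos: [0.6049, -0.0043, 0.0382]
tcp_rot: [-0.031, 1.0, -0.0, -0.0]
force: [-0.9, 1.1, -4.2]
grip_width: 0.0434
```

>>> servo_tool:
  series:
    - [20,0,0,0,0,0,0]
    - [20,0,0,0,0,0,0]

```text
t: 8.15
eef_pos: [0.6038, -0.0046, 0.0384]
tcp_rot: [-0.03, 1.0, -0.0, -0.0]
force: [0.5, -0.3, -3.5]
grip_width: 0.0432
```

```bash
python3 - <<'E'
from h import *
p=cams.get_image('wrist'); save(p,'w4.png'); s=ctrl.get_state(); M=R.from_quat(s['tcp_rot']).as_matrix();print(s['t'],s['eef_pos'],np.degrees(np.arctan2(M[1,0],M[0,0])),M.round(4)[2],s['force'],s['grip_width'])
p2=cams.get_image('top'); cv2.imwrite('pics/t2.png',cv2.resize(p2['image'][100:260,200:430,::-1],None,fx=3,fy=3,interpolation=cv2.INTER_CUBIC))
E
```

```text
8.2 [ 0.60396762 -0.00459847  0.03841043] -176.53867116001797 [ 1.e-04 -1.e-04 -1.e+00] [-0.45654358  0.70790767 -4.23536342] 0.04371548604607985
```

View pics/w4.png

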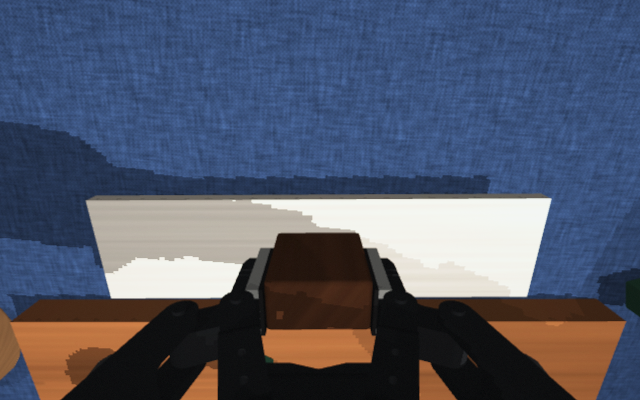

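View pics/t2.png

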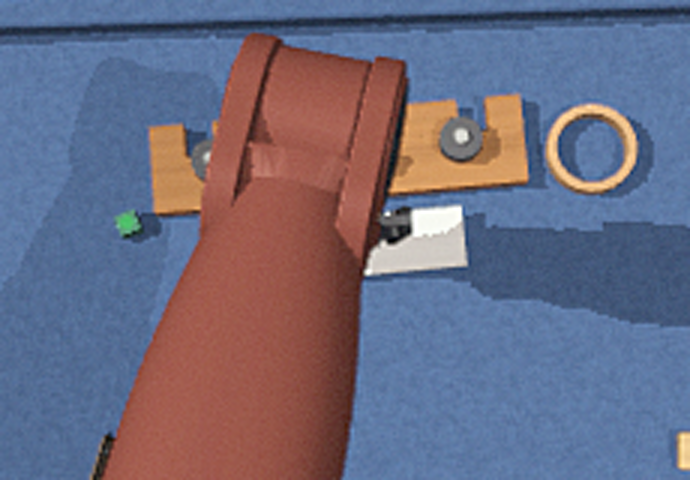

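The wrist view shows the bar's board-side edge at row ≈297, columns 110–527. The board's front face spans rows ≈300–321, with its corners near columns 17 and 625, so the bar is about midway. The top view agrees and shows the bystanders undisturbed. Now I'll measure the gap and the angle.

```bash
cat >> h.py <<'E'
def edge(p,cols,r0,r1,sgn,z,ch=None):
    "row of strongest brightness step (sgn +1 dark->bright downwards) per column, line fit, world points"
    g=(p['image'].astype(float).mean(2) if ch is None else p['image'][:,:,ch].astype(float)); g=cv2.GaussianBlur(g,(3,3),0)
    d=sgn*(g[2:]-g[:-2]); pts=[]
    for u in cols:
        c=d[r0-1:r1-1,u]; i=int(c.argmax())
        if c[i]<15: continue
        w=np.clip(c[max(0,i-2):i+3],0,None); pts.append([u,r0+max(0,i-2)+(w*np.arange(len(w))).sum()/w.sum()])
    pts=np.array(pts)
    for _ in range(4):
        k=np.polyfit(*pts.T,1); e=np.abs(np.polyval(k,pts[:,0])-pts[:,1]); pts=pts[e<max(.7,2.5*np.median(e))]
    A,B=[at(p,(u,np.polyval(k,u)),z)[:2] for u in (min(cols),max(cols))]
    dd=(A-B)*np.sign((A-B)[1])
    return k,A,B,np.degrees(np.arctan2(-dd[0],dd[1])),len(pts)
def xat(A,B,y=-.005): return A[0]+(B[0]-A[0])*(y-A[1])/(B[1]-A[1])
E
python3 - <<'E'
from h import *
p=cams.get_image('wrist'); s=ctrl.get_state(); zt=s['eef_pos'][2]-.0188+.008
oc=list(range(30,95))+list(range(560,610))
for n,a in [('boardtop',edge(p,oc,308,335,1,.022,0)),('foot',edge(p,list(range(45,95))+list(range(555,590)),290,312,-1,0,2)),('barnear',edge(p,list(range(115,200))+list(range(400,520)),285,303,-1,zt)),('barfar',edge(p,list(range(100,540)),190,205,1,zt))]:
    print(n,a[0].round(4),a[1].round(4),a[2].round(4),round(a[3],2),a[4],'x',xat(a[1],a[2]).round(4))
im=p['image']
for r in (325,330): 
    m=(im[r,:,0].astype(int)-im[r,:,2]>40); i=np.where(m)[0]; print(r,i.min(),i.max(),at(p,(i.min(),r),.022),at(p,(i.max(),r),.022))
print(at(p,(110,297),zt),at(p,(527,297),zt), p['position'])
E
```

```text
boardtop [-1.200000e-03  3.211341e+02] [ 0.6652 -0.1787] [0.6437 0.1751] 3.48 115 x 0.6547
foot [-3.000000e-04  2.966049e+02] [ 0.6642 -0.1872] [0.6423 0.1803] 3.42 85 x 0.6534
barnear [-4.400000e-03  2.986283e+02] [ 0.6407 -0.1202] [0.6258 0.1109] 3.7 191 x 0.6333
barfar [-5.10000e-03  2.00548e+02] [ 0.5808 -0.1189] [0.5662 0.1051] 3.71 440 x 0.5734
325 0 623 [ 0.66930805 -0.19785586  0.022     ] [0.64657205 0.18495864 0.022     ]
330 0 621 [ 0.67318749 -0.19888119  0.022     ] [0.6503818 0.1851504 0.022    ]
[ 0.64012712 -0.12295912  0.02764674] [0.62594971 0.11560525 0.02764674] [ 0.51979961 -0.01076     0.17994184]
```

>>> servo_tool:
  series:
    - [20,0,0,0.008,0,0,0.25]
    - [20,0,0,0.006,0,0,0]
    - [20,0,0,0.004,0,0,0]
    - [20,-0.005,0,0,0,0,0]
    - [20,-0.005,0,0,0,0,0]
    - [20,-0.004,0,0,0,0,0]
    - [20,-0.002,0,0,0,0,0]
    - [20,0,0,0,0,0,0]
    - [20,0,0,0,0,0,0]

```text
t: 9.43
eef_pos: [0.6203, -0.0036, 0.0203]
tcp_rot: [-0.028, 1.0, -0.0, -0.0]
force: [-0.1, -0.4, -3.1]
grip_width: 0.0432
```

```bash
cat > m.py <<'E'
from h import *
p=cams.get_image('wrist'); s=ctrl.get_state(); zt=s['eef_pos'][2]-.0188+.008
print(s['t'],s['eef_pos'].round(4),s['force'].round(1))
L=edge(p,list(range(120,230))+list(range(400,515)),286,303,-1,zt)
T=edge(p,list(range(30,95))+list(range(560,600)),292,325,1,.022,0)
F=edge(p,list(range(100,540)),190,205,1,zt)
for a in (L,F,T): print(a[0].round(4),round(a[3],2),a[4],xat(a[1],a[2]).round(4))
import sys; cv2.imwrite('pics/'+sys.argv[1],cv2.resize(p['image'][250:350,:,::-1],(800,300)) if 0 else np.vstack([cv2.resize(p['image'][260:330,a:a+240,::-1],None,fx=3.3,fy=3.3,interpolation=cv2.INTER_CUBIC) for a in (30,390)]))
E
python3 m.py c1.png
```

```text
9.475 [ 0.6203 -0.0035  0.0203] [ 0.1 -0.8 -2.4]
[-4.40000e-03  2.98596e+02] 3.47 203 0.6495
[-5.000000e-03  2.004916e+02] 3.47 440 0.5897
[-4.800000e-03  3.211629e+02] 3.5 105 0.6547
```

View pics/c1.png

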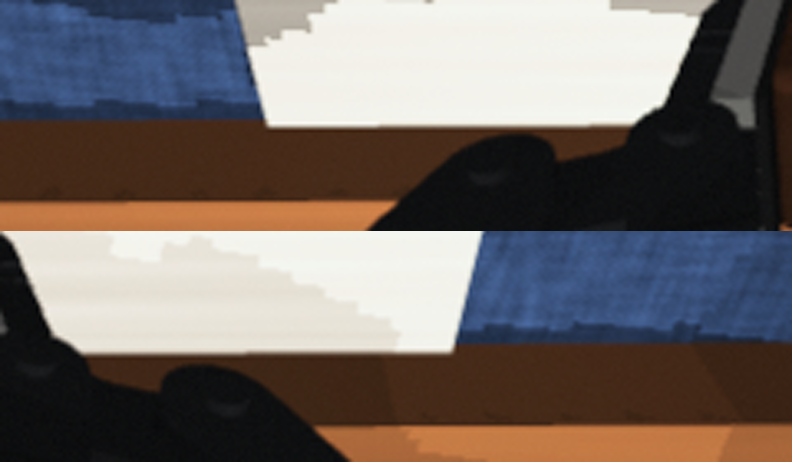

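The crop shows the bar edge parallel to the board's face (3.47° against 3.50°), with a gap of about 4–5 mm. I'll creep in.

>>> servo_tool:
  series:
    - [20,-0.001,0,0.001,0,0,0]
    - [20,-0.001,0,0,0,0,0]
    - [20,-0.001,0,0,0,0,0]
    - [20,0,0,0,0,0,0]
    - [20,0,0,0,0,0,0]

```text
t: 10.1
eef_pos: [0.6234, -0.0034, 0.0193]
tcp_rot: [-0.028, 1.0, -0.0, -0.0]
force: [0.1, 0.7, -4.3]
grip_width: 0.0431
```

>>> servo_tool:
  series:
    - [20,-0.0005,0,0,0,0,0]
    - [20,0,0,0,0,0,0]

```text
t: 10.35
eef_pos: [0.624, -0.0034, 0.0193]
tcp_rot: [-0.028, 1.0, -0.0, 0.0]
force: [-0.3, 0.7, -4.3]
grip_width: 0.0433
```

```bash
python3 m.py c2.png
```

```text
10.4 [ 0.6239 -0.0034  0.0193] [ 0.3  0.7 -3.9]
[-5.000000e-03  2.983347e+02] 3.51 190 0.6529
[-4.900000e-03  2.004663e+02] 3.47 440 0.5933
[-4.600000e-03  3.168547e+02] 3.49 105 0.6547
```

Remaining gap is about 1.5–2 mm. I'll continue in 0.4 mm steps, watching the force.

>>> servo_tool:
  series:
    - [20,-0.0005,0,0,0,0,0]
    - [20,-0.0004,0,0,0,0,0]
    - [20,0,0,0,0,0,0]

```text
t: 10.78
eef_pos: [0.6249, -0.0034, 0.0193]
tcp_rot: [-0.028, 1.0, -0.0, -0.0]
force: [-0.6, 0.3, -3.6]
grip_width: 0.0433
```

>>> servo_tool:
  series:
    - [20,-0.0004,0,0,0,0,0]
    - [20,0,0,0,0,0,0]

```text
t: 11.02
eef_pos: [0.6252, -0.0033, 0.0193]
tcp_rot: [-0.028, 1.0, -0.0, -0.0]
force: [-0.3, -0.2, -4.6]
grip_width: 0.0433
```

>>> servo_tool:
  series:
    - [20,-0.0003,0,0,0,0,0]
    - [20,0,0,0,0,0,0]

```text
t: 11.28
eef_pos: [0.6256, -0.0033, 0.0193]
tcp_rot: [-0.028, 1.0, -0.0, 0.0]
force: [1.1, 0.3, -3.9]
grip_width: 0.0435
```

```bash
python3 m.py c3.png
```

```text
11.325 [ 0.6255 -0.0033  0.0193] [-0.4 -0.7 -3.1]
[-5.300000e-03  2.983115e+02] 3.52 164 0.6544
[-4.800000e-03  2.004232e+02] 3.47 440 0.5949
[-4.700000e-03  3.144408e+02] 3.49 105 0.6547
```

>>> servo_tool:
  series:
    - [20,-0.0003,0,0,0,0,0]
    - [20,0,0,0,0,0,0]

```text
t: 11.58
eef_pos: [0.6257, -0.0033, 0.0192]
tcp_rot: [-0.028, 1.0, -0.0, -0.0]
force: [-0.8, -1.1, -2.8]
grip_width: 0.0434
```

>>> servo_tool:
  series:
    - [20,-0.0003,0,0,0,0,0]
    - [20,0,0,0,0,0,0]

```text
t: 11.82
eef_pos: [0.6258, -0.0032, 0.0192]
tcp_rot: [-0.028, 1.0, -0.0, -0.0]
force: [-3.5, -0.3, -0.8]
grip_width: 0.0434
```

Contact has begun: Fx is -3.5 N and the travel has stalled. Next I'll lower the bar onto the cloth.

>>> servo_tool:
  series:
    - [20,0,0,0.0003,0,0,0]
    - [20,0,0,0.0002,0,0,0]
    - [20,0,0,0,0,0,0]

```text
t: 12.2
eef_pos: [0.6257, -0.0032, 0.0189]
tcp_rot: [-0.028, 1.0, -0.0, -0.0]
force: [-5.4, 0.1, 0.9]
grip_width: 0.0431
```

```bash
python3 m.py c4.png; python3 -c "
from h import *
print(ctrl.get_state()['moment'])"
```

```text
12.25 [ 0.6257 -0.0032  0.0189] [-5.  -1.1  0.4]
[-5.900000e-03  2.984483e+02] 3.57 191 0.6546
[-5.60000e-03  2.00594e+02] 3.51 440 0.5951
[-4.600000e-03  3.145994e+02] 3.49 105 0.6547
[-0.05367902  1.13796072  0.22063206]
```

View pics/c4.png

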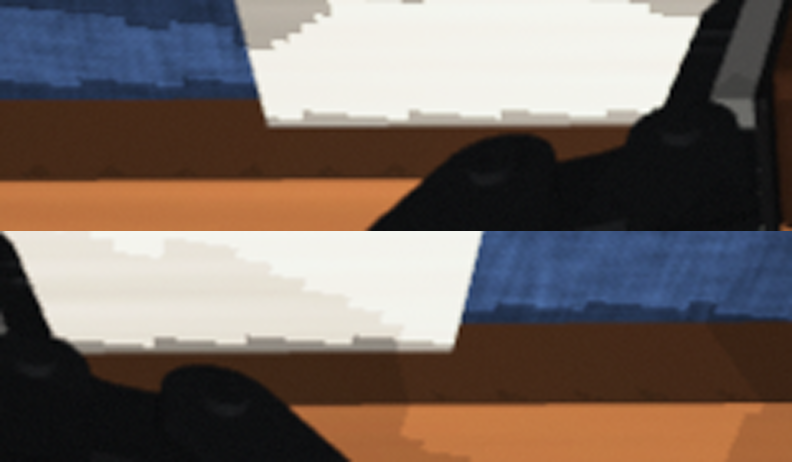

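The bar's edge meets the board along its whole visible length: there is a continuous contact shadow and no cloth showing. I'll release and lift straight up.

>>> servo_tool:
  series:
    - [55,0,0,0,0,0,0]
    - [65,0,0,0,0,0,0]
    - [75,0,0,0,0,0,0]
    - [85,0,0,0,0,0,0]
    - [85,0,0,0,0,0,0]
    - [85,0,0,-0.005,0,0,0]
    - [85,0,0,-0.015,0,0,0]
    - [85,0,0,-0.02,0,0,0]
    - [85,0,0,-0.02,0,0,0]
    - [85,0,0,-0.02,0,0,0]
    - [85,0,0,-0.02,0,0,0]
    - [85,0,0,0,0,0,0]

```text
t: 13.75
eef_pos: [0.6274, -0.0035, 0.1212]
tcp_rot: [-0.028, 1.0, -0.0, 0.002]
force: [1.2, -0.3, 0.1]
grip_width: 0.0729
```

```bash
python3 - <<'E'
from h import *
p=cams.get_image('wrist'); save(p,'w5.png'); s=ctrl.get_state(); print(s['t'],s['eef_pos'],s['force'],s['grip_width'])
m=(p['image'].min(2)>130)
print(np.argwhere(m).min(0),np.argwhere(m).max(0))
E
```

```text
13.8 [ 0.62668467 -0.00337096  0.11960186] [-0.80066424 -0.07691107 -0.36231652] 0.07241302959780674
[154 155] [304 482]
```

View pics/w5.png

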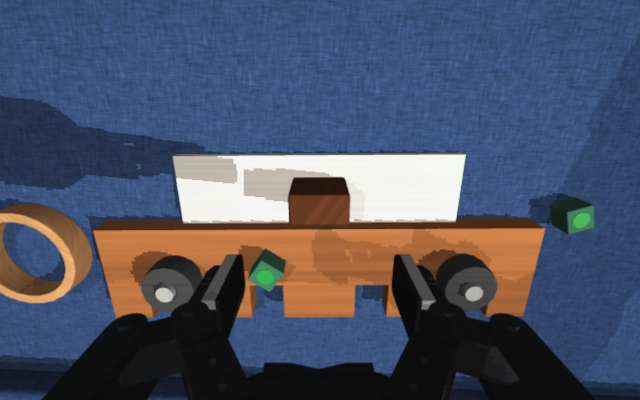

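Released: the bar's edge lies at row ≈222, columns 183–458, and the board's corners are at columns 94 and 545, so it is midway. Both chalks, the discs and the tape are in place. A last numeric check on flushness, with a zoomed crop:

```bash
python3 - <<'E'
from h import *
p=cams.get_image('wrist')
for n,a in [('near',edge(p,list(range(192,280))+list(range(360,450)),212,227,-1,.008)),('far',edge(p,list(range(180,460)),148,162,1,.008)),('top',edge(p,list(range(105,175))+list(range(465,535)),222,236,1,.022,0)),('foot',edge(p,list(range(105,175))+list(range(465,535)),210,224,-1,0,2))]:
    print(n,a[0].round(4),round(a[3],2),a[4],xat(a[1],a[2]).round(4))
cv2.imwrite('pics/c5.png',np.vstack([cv2.resize(p['image'][195:245,a:a+160,::-1],None,fx=5,fy=5,interpolation=cv2.INTER_CUBIC) for a in (150,330)]))
E
```

```text
near [-5.20000e-03  2.25161e+02] 3.5 178 0.6547
far [-5.400000e-03  1.578208e+02] 3.49 280 0.595
top [-5.000000e-03  2.323341e+02] 3.5 140 0.6551
foot [-3.300000e-03  2.197332e+02] 3.39 139 0.6536
```

View pics/c5.png

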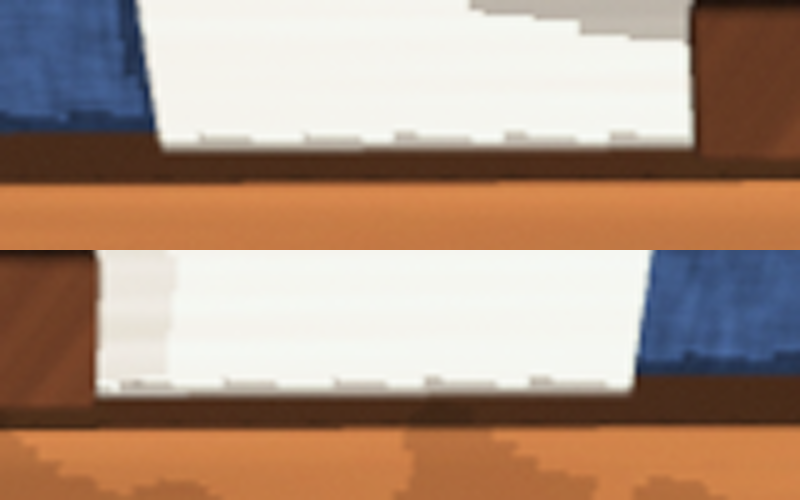

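The crop shows the bar's edge meeting the face along both halves with no gap, and the yaws agree (3.50° and 3.50°). Handing in.

```bash
python3 -c "
from h import *
print(ticket.hand_in())"
```

```text
the job is handed in; nothing more can be done
None
```

The straightedge is lying flat on the cloth with one long edge flush along the board's straight edge. It has been let go and the job is handed in. I gripped it by its block, brought it up low and square to the board, and crept in until about 5 N of contact. I then set it down, opened the gripper and lifted clear, with about 14 s used of the 40 s.

- **Flushness:** after release, the bar and the board's top edge both measured a yaw of 3.50°. The bar's edge was at x = 0.6547 m and the board's face at 0.6551 m, and no gap showed in the close-up.
- **Disagreement:** the line fitted to the board's foot gave x = 0.6536 m and 3.39°. That line is harder to pick out, and the difference is within the 2 mm calibration.
- **Position along the board:** the bar is midway to within about 2 mm.
- **Other things:** the last wrist picture showed both chalks and the tape roll undisturbed. The arm did not go near the screwdriver, glue bottle or tray, and crossed near the batten only at about 0.23 m height. I did not view these again at the end.

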